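# Fit the keyed drive spindle into the processor's drive hub and hold it down

## Robot

A 6-joint arm with a two-finger parallel gripper is mounted at the origin on the work surface. World frame = base frame: x ahead of the robot, y to its left, z up, the work surface at z = 0. Lengths are in m, angles in rad, forces in N, time in s.
With the tool pointing down it reaches from about 0.375 to 0.925 m from the base axis. Payload 5.7 kg.
Tool frame: the origin (TCP) lies midway between the tips of the shut fingers; the grasp point (between the pads) lies 19 mm behind it; z points along the fingers, x is the direction in which the jaws open and shut, and the axes are right-handed (so a half turn about z gives the same grasp; the last joint's range is limited). The gripper opens to 88 mm and grips with 3 to 60 N. Pads are 20 mm wide; open, the fingers measure 115 mm over their backs; the gripper's body (75 mm by 178 mm) begins 61 mm behind the grasp point.
Start: joints at [-1.254, 0.359, 1.51, -0, 1.272, -0.115], TCP at [0.251, -0.545, 0.223] pointing down, gripper open.
Joint ranges: [-2.97, 2.97], [-1.01, 2.36], [0.21, 2.38], [-0.96, 4.11], [0.2, 2.71], [-2.98, 2.98]. Speed limits (rad/s): [2.39, 2.39, 3.14, 3.14, 3.14, 3.14].

## Interface

Orientations are given as a rotation vector (axis times angle).
In Python, from rig import bot gives the robot as it stands.
- The arm moves only by the tool jog_arm, never from a script. Its argument "deltas" is text: rows parted by semicolons, each of 7 numbers parted by spaces: the shift along the tool's x, y, z in mm, then the turn, a rotation vector about the tool's x, y, z in degrees, then the finger opening in mm, from 0 to 87.8. In form: x y z ax ay az gripper; .... A call has 1 to 8 rows; each row shifts and turns the commanded pose from where the row before left it, along the tool's axes as they then stand; what a row does not reach is not made up. A row lasts 1/10 s, in which the tool goes at most 50 mm and 8.59 degrees, less where a joint would pass 70% of its speed; a pose out of reach is approached as far as the arm can. A call is refused whole if a number of a shift passes 50 or a number of a turn 8.59, either way. A call with a gripper value outside its range is refused whole. The fingers move at their own pace and stop on an object; the grip force is fixed at half the most. Time passes only in rows, so rows that do not move let the fingers close. It gives the time, the measured TCP pose, the force and the opening at its end, in the units of the state.
- bot.state(): the state, without advancing time (a new reading comes with each control period).
- bot.read_camera(name): name is "side" or "top"; returns a dict with "pixels" (400x640x3 uint8, red, green, blue), "vfov" (degrees; the focal length in pixels is half the picture's height over the tangent of half this angle, whatever the lens; pixels are square), "cx", "cy" (the principal point, pixels), "view" (4x4, takes a point from world to camera coordinates). Camera axes: x right, y down, z forward; pixel columns grow to the right and rows downward; lengths in m; the calibration is good to about 2 mm. A picture is of the moment at which its call begins. There is no depth.
- bot.close_job(): hands the job in, once; it reports no verdict.
The state is a dict: "time": time; "qpos": joint angles; "joint_velocities": joint speeds; "joint_efforts": joint torques, N m; "ee_pos": TCP position; "orientation": TCP orientation; "force": force on the tool from outside, world axes, zero at the start; "moment": the same for the moment, N m; "gripper_width": finger opening in m.
Only numpy, scipy, OpenCV 4.12 (cv2) and the standard library are available. Lean on these libraries where they do the work, as an engineer would, in place of code of your own. Each camera call takes 0.05 s, during which the arm holds its last target.

## Task

Pull the keyed drive spindle straight up out of its sprung parking socket and fit it into the drive hub of the processor base: turn it until its key slips into the keyway and push on against the spring until its collar sits down on the hub. Finish while still gripping the spindle and holding it fully home, so that a colleague can put on the retaining clip; do not let go, and leave the jar, the pot and the spatula where they are.

Things in the scene. Friction and masses are not known exactly. Their poses are not given: they have to be found in the camera images.
- spindle_grip (a point): Centre of the grip of the loose drive spindle (0.2 to 0.32 kg): a black upright square bar, 26 x 26 mm with faces across x and y, 50 mm tall (25 mm above and below this point). Axes are the spindle's: z up along it, x towards its key. Directly under the grip is the round steel collar. At the start it stands upright in the parking socket, collar on the socket's top.
- spindle_collar (a point): Centre of the underside (seating face) of the spindle's collar, 33 mm below spindle_grip on the spindle's axis. The collar is steel, 36 mm diameter, 8 mm thick. Axes as the spindle's.
- spindle_tip (a point): Lower end of the spindle's steel shaft, 50 mm below the collar's underside, 83 mm below the grip's centre. The shaft is 20 mm in diameter with a 4 mm chamfer at the tip. The key is a rib on its +x side, 7 mm wide, standing out to 15 mm from the axis, from 14 to 42 mm above the tip. A detent groove runs round the shaft 19 to 33 mm above the tip.
- park_mouth (a point): Centre of the top face of the parking socket, 70 mm above the worktop: a fixed white plastic drum, 60 mm diameter, with an upright 22 mm bore and a 10 mm wide keyway towards this point's x.
- detent_knob (a point): Black knob of the spring plunger on the socket's -x side (need not be touched); its nose sits in the spindle's groove and gives way when the spindle is pulled straight up with about 8 to 20 N over the first 10 mm, then less. The shaft is clear of the socket when raised 50 mm.
- hub_mouth (a point): Centre of the top face of the drive hub, 140 mm above the worktop: a steel drum, 60 mm diameter, 70 mm tall, in the middle of the processor base (a low grey case 220 x 220 x 70 mm). z is up. The hub does not turn. Bore upright, 22 mm diameter; keyway 10 mm wide towards this point's x, to 17 mm from the axis, full height. Spindle home: collar on this face.
- ejector (a joint): Travel (m) of the sprung ejector disc in the hub's bore, 40 mm below the hub's top: 0 at rest, grows as the spindle's tip presses it down, 0.010 with the spindle home. It pushes up with 5 N at first, 11 N at home, and lifts a released spindle again.
- jar: Bystander: closed glass jar, 64 mm diameter, 85 mm tall, beyond the work. Origin at the centre of its underside.
- pot: Bystander: small open steel pot, 110 mm wide, 60 mm tall, far to the robot's right. Origin at the centre of its underside.
- spatula: Bystander: spatula lying on the worktop from left to right, beyond the work. Origin on its underside.
There are look-alikes about, which are no part of the job. What is shaped like the part that bears spindle_grip but green or turquoise is not meant.

How it is judged:
By the outcome, as a careful person would: the job done as asked, in the order asked, and still so for the second after the job is handed in, while the arm keeps its last pose, push and grip.
It also fails if it takes over 46 s, if anything falls off the work surface, if the arm or the gripper's body presses on something with over 40 N, if the wrist force passes 120 N, or if a joint passes its speed limit or range.

## Working session

There is one attempt and no reset: what is moved stays moved. The work goes in short steps, Python scripts to look and compute and a tool call to move; the robot and the scene stay as the last step left them, time stands still between calls to the robot, and variables do not carry over. Pictures are saved under pics/ and viewed, and the job is handed in when it is done.

Besides the shell and the picture viewer there is one more tool, called after "Request:" by a JSON object that holds its "fn" and its "kwargs". jog_arm: Moves the arm, as the interface text tells. Its arguments: {"type":"object","properties":{"deltas":{"type":"string"}},"required":["deltas"]}

```bash
ls; mkdir -p pics; python3 - <<'E'
from rig import bot
import cv2,numpy as np
for n in("side","top"):
    c=bot.read_camera(n); cv2.imwrite(f"pics/{n}0.png",c["pixels"][:,:,::-1]); print(n,c["vfov"],c["cx"],c["cy"],np.round(c["view"],4).tolist())
print(bot.state())
E
```

```text
pics
side 44.78410950119659 321.03623118059926 195.72771989254193 [[-0.7891, -0.6143, 0.0017, 0.388], [-0.4488, 0.5746, -0.6844, 0.4243], [0.4194, -0.5408, -0.7291, 0.9986], [0.0, 0.0, 0.0, 1.0]]
top 55.00005665337997 315.26965373562535 197.69564927384812 [[-0.0079, -0.9999, 0.0139, -0.1261], [-0.9826, 0.0052, -0.1855, 0.593], [0.1854, -0.0151, -0.9825, 1.135], [0.0, 0.0, 0.0, 1.0]]
{'time': 0.1, 'qpos': array([-1.25406915e+00,  3.59408869e-01,  1.51128419e+00,  1.24810145e-05,
        1.27249274e+00, -1.15110796e-01]), 'joint_velocities': array([-0.00020368, -0.00187981, -0.0039176 , -0.00052186,  0.00021477,
       -0.00035076]), 'joint_efforts': array([ 6.02149921e-04, -5.16355920e+01, -2.71407205e+01,  6.77588163e-02,
        2.77482241e-02, -2.50426206e-05]), 'ee_pos': array([ 0.25092877, -0.5443523 ,  0.22192323]), 'orientation': array([-2.64493268e+00,  1.69338268e+00,  1.92617063e-03]), 'force': array([ 1.21638433, -0.49882096,  0.04353413]), 'moment': array([0.06546943, 0.03597209, 0.00668256]), 'gripper_width': 0.08761000635767015}
```

View pics/side0.png

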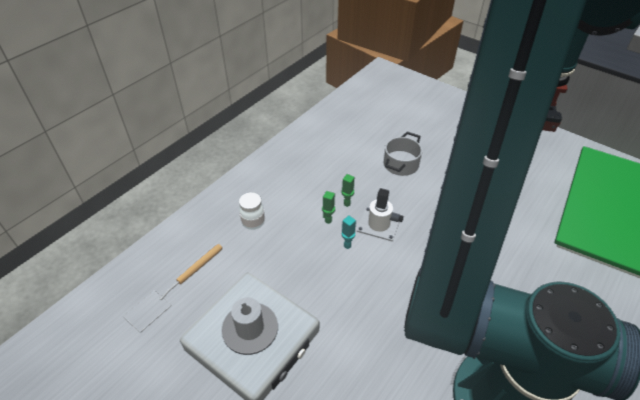

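View pics/top0.png

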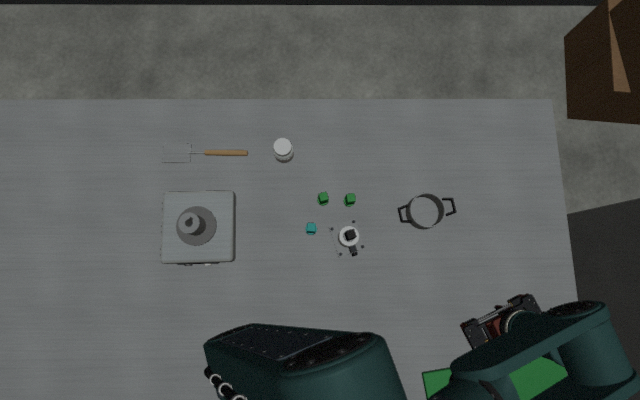

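The black-gripped spindle in the white drum with a knob (side ~(382,205), top ~(349,236)) fits. The green ones (side (329,205), (348,188)) and the turquoise one (side (348,230)) are look-alikes. I'll confirm this in enlarged crops.

```bash
python3 - <<'E'
import cv2,numpy as np
s=cv2.imread("pics/side0.png");t=cv2.imread("pics/top0.png")
r=lambda im,u,v,h,k:cv2.resize(im[v-h:v+h,u-h:u+h],None,fx=k,fy=k,interpolation=cv2.INTER_CUBIC)
a=np.vstack([np.hstack([r(s,382,210,35,4),r(t,349,238,20,7)]),np.hstack([r(s,247,320,35,4),r(t,190,225,20,7)])])
print(a.shape);cv2.imwrite("pics/crop0.png",a)
E
```

```text
(560, 560, 3)
```

View pics/crop0.png

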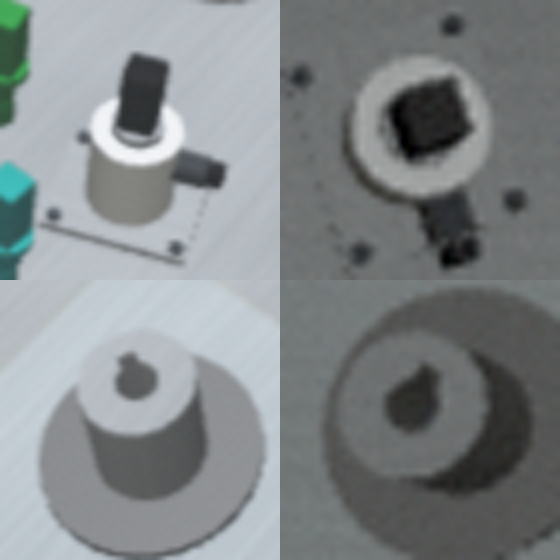

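The crops confirm it: the black grip sits in the white drum, with the knob towards the robot. The hub bore is at top ~(189,223), with its keyway pointing up and to the right. Next I'll measure.

```bash
cat > h.py <<'E'
import cv2,numpy as np
def ray(c,u,v):
    f=200/np.tan(np.radians(c["vfov"]/2));V=np.array(c["view"]);R=V[:3,:3];t=V[:3,3]
    return -R.T@t, R.T@np.array([(u-c["cx"])/f,(v-c["cy"])/f,1])
def onz(c,u,v,z):
    o,d=ray(c,u,v);return o+d*(z-o[2])/d[2]
def proj(c,p):
    f=200/np.tan(np.radians(c["vfov"]/2));V=np.array(c["view"]);q=V[:3,:3]@np.array(p)+V[:3,3]
    return np.array([q[0]/q[2]*f+c["cx"],q[1]/q[2]*f+c["cy"]])
def rect(c,p,h=0.06,k=5):
    """rectify plane z=p[2] around p: 0.2mm/px => image x = -y world, up = +x"""
    k=k*1000
    src=[];dst=[]
    for dx,dy in((h,h),(h,-h),(-h,-h),(-h,h)):
        src.append(proj(c,[p[0]+dx,p[1]+dy,p[2]]));dst.append([(h-dy)*k,(h-dx)*k])
    H=cv2.getPerspectiveTransform(np.float32(src),np.float32(dst))
    n=int(2*h*k);return cv2.warpPerspective(c["pixels"][:,:,::-1].copy(),H,(n,n),flags=cv2.INTER_CUBIC)
E
python3 - <<'E'
from rig import bot
from h import *
T=bot.read_camera("top");S=bot.read_camera("side")
for n,c,pts in(("top",T,[("park",349.8,236,.07),("grip",350.5,235,.128),("hub",188.8,223,.14)]),("side",S,[("park",381,211,.07),("hub",247,305,.14)])):
    for l,u,v,z in pts: print(n,l,onz(c,u,v,z).round(4))
P=onz(T,349.8,236,.07);H=onz(T,188.8,223,.14)
G=P.copy();G[2]=.128
row=lambda c:np.hstack([rect(c,P,.045,3),rect(c,H,.045,3)])
im=np.vstack([row(T),row(S)])
for i in range(4):
    x=135+270*(i%2);y=135+270*(i//2);cv2.drawMarker(im,(x,y),(0,0,255),0,8);cv2.circle(im,(x,y),90,(0,0,255),1)
cv2.imwrite("pics/rect.png",im)
E
```

```text
top park [ 0.4717 -0.2329  0.07  ]
top grip [ 0.4695 -0.2289  0.128 ]
top hub [0.5054 0.2299 0.14  ]
side park [ 0.4665 -0.2214  0.07  ]
side hub [0.5137 0.2188 0.14  ]
```

View pics/rect.png

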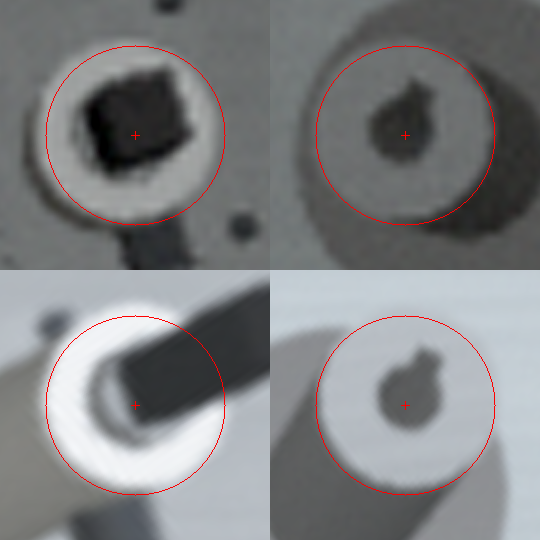

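```bash
python3 - <<'E'
from rig import bot
from h import *
T=bot.read_camera("top");S=bot.read_camera("side")
P=np.array([.4717,-.2329,.07]);H=np.array([.5054,.2299,.14])
k=10;h=.05
def w(p,m,o): return p[0]+h-m[1]/(k*1e3), p[1]+h-m[0]/(k*1e3)
for n,c in(("top",T),("side",S)):
  for nm,p in(("park",P),("hub",H)):
    g=cv2.cvtColor(rect(c,p,h,k),cv2.COLOR_BGR2GRAY)
    # radial edges at r~30mm: robust circle fit
    e=[]
    cen=np.array([h*k*1e3]*2)
    for it in range(3):
      e=[];
      for a in np.radians(np.arange(0,360,3)):
        r=np.arange(25,35,.1)*k
        xs=(cen[0]+r*np.cos(a)).astype(np.float32)[None];ys=(cen[1]+r*np.sin(a)).astype(np.float32)[None]
        prof=cv2.GaussianBlur(cv2.remap(g,xs,ys,cv2.INTER_LINEAR).astype(np.float32),(15,1),0)[0]
        d=np.gradient(prof);i=d.argmin()
        if d[i]<-0.3: e.append([xs[0,i],ys[0,i]])
      e=np.array(e)
      keep=np.ones(len(e),bool)
      for _ in range(6):
        A=np.c_[2*e[keep],np.ones(keep.sum())];s=np.linalg.lstsq(A,(e[keep]**2).sum(1),rcond=None)[0]
        R=np.sqrt(s[2]+s[0]**2+s[1]**2);res=abs(np.hypot(*(e-s[:2]).T)-R);keep=res<max(5,1.5*np.median(res))
      cen=s[:2]
    print(n,nm,"centre",np.round(w(p,cen,0),4),"R",R/k,"n",keep.sum(),len(e))
    if nm=="hub":
      med=[np.median(g[int(cen[1]+200*np.sin(a)),int(cen[0]+200*np.cos(a))]) for a in np.arange(0,6.28,.2)]
      thr=np.median(med); 
      m=np.zeros_like(g);cv2.circle(m,tuple(int(v) for v in cen),220,255,-1)
      lo=g[int(cen[1]),int(cen[0])]
      b=((g<(thr*.55+lo*.45))&(m>0)).astype(np.uint8)
      # key-direction: mask pixels beyond 12.5 mm of the bore centre
      dt=cv2.distanceTransform(b,cv2.DIST_L2,5);_,rr,_,bc=cv2.minMaxLoc(dt)
      ys,xs=np.nonzero(b);q=np.c_[xs,ys]-cen;rad=np.hypot(*q.T)
      sel=(rad>130)&(rad<165);v=q[sel].mean(0);print("bore",np.round(w(p,bc,0),4),rr/k,"key yaw from drum centre",np.degrees(np.arctan2(-v[0],-v[1])),sel.sum(),
       "from bore",np.degrees(np.arctan2(-(v+cen-bc)[0],-(v+cen-bc)[1])))
# grip square top
G=np.array([.4695,-.2289,.128])
g=cv2.cvtColor(rect(T,G,.03,k),cv2.COLOR_BGR2GRAY)
h=.03
cv2.imwrite("pics/g.png",g)
im=rect(T,G,.03,k)
gs=cv2.cvtColor(rect(S,G,.03,k),cv2.COLOR_BGR2GRAY);
cv2.imwrite("pics/g2.png",np.hstack([cv2.convertScaleAbs(g,alpha=2),gs])[:,:])
E
```

```text
top park centre [ 0.4731 -0.2298] R 29.948411407021666 n 79 120
top hub centre [0.5073 0.2311] R 29.947044516587955 n 76 120
bore [0.5073 0.2312] 10.336283111572266 key yaw from drum centre -25.324260667701324 3178 from bore -25.80325418213193
side park centre [ 0.4747 -0.2328] R 30.88264839815411 n 71 99
side hub centre [0.5079 0.2285] R 29.848962562968104 n 54 69
bore [0.5082 0.2286] 10.764807891845702 key yaw from drum centre -26.036318095087516 3384 from bore -26.739973230763656
```

```bash
python3 - <<'E'
import cv2; im=cv2.imread("pics/g2.png"); print(im.shape); cv2.imwrite("pics/g3.png",cv2.resize(im,(800,400)))
E
```

```text
(600, 1200, 3)
```

View pics/g3.png

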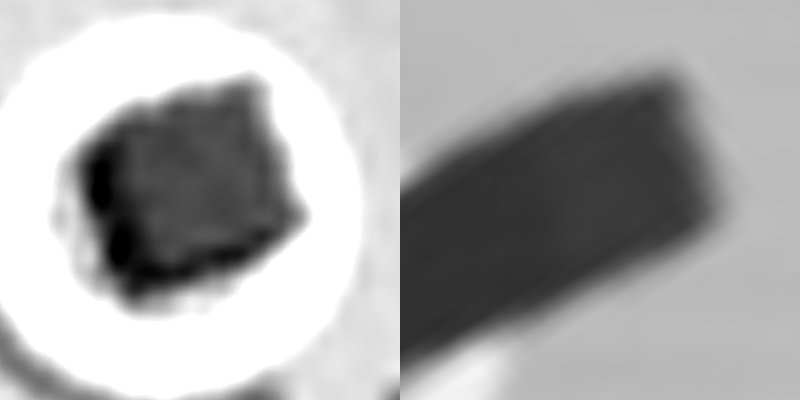

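```bash
cat >> h.py <<'E'
from scipy.spatial.transform import Rotation as Ro
def goal(bot,grasp,yaw,grip_z=True):
    """delta in tool axes (mm) to bring TCP to xyz 'grasp', pointing down, tool x at world yaw; print"""
    s=bot.state();R=Ro.from_rotvec(s["orientation"])
    Rg=Ro.from_matrix(np.array([[np.cos(yaw),np.sin(yaw),0],[np.sin(yaw),-np.cos(yaw),0],[0,0,-1]]))
    d=R.inv().apply(np.array(grasp)-s["ee_pos"])*1e3
    return d.round(1),np.degrees((R.inv()*Rg).as_rotvec()).round(2),s
E
python3 - <<'E'
from rig import bot
from h import *
T=bot.read_camera("top")
for z in(.04,.046,.055):
  d=onz(T,354.7,253,z)[:2]-[.4731,-.2298];print(z,d,np.degrees(np.arctan2(-d[1],-d[0])))
R=Ro.from_rotvec(bot.state()["orientation"]).as_matrix();print(R.round(4)); print("yaw x",np.degrees(np.arctan2(R[1,0],R[0,0])))
for n,p in dict(g1=(323,196),g2=(350,197),tq=(311,228)).items(): print(n,onz(T,*p,.1).round(3))
for y in(17,107,-73): print(y,goal(bot,[.474,-.231,.2],np.radians(y))[:2])
E
```

```text
0.04 [-0.05097545 -0.01999578] 21.418235181373557
0.046 [-0.05123228 -0.01929915] 20.64134586695511
0.055 [-0.05161751 -0.01825421] 19.475822562435628
[[ 4.185e-01 -9.082e-01 -1.000e-04]
 [-9.082e-01 -4.185e-01  4.000e-04]
 [-4.000e-04 -1.000e-04 -1.000e+00]]
yaw x -65.25930552906728
g1 [ 0.589 -0.153  0.1  ]
g2 [ 0.586 -0.233  0.1  ]
tq [ 0.493 -0.116  0.1  ]
17 (array([-191.7, -333.8,   22.6]), array([-2.000e-02,  2.000e-02, -8.226e+01]))
107 (array([-191.7, -333.8,   22.6]), array([-3.0000e-02, -0.0000e+00, -1.7226e+02]))
-73 (array([-191.7, -333.8,   22.6]), array([-0.  ,  0.02,  7.74]))
```

Request:
{"fn": "jog_arm", "kwargs": {"deltas": "-22 -39 2 0 0 0 60; -22 -39 2 0 0 0 60; -22 -39 2 0 0 0 60; -22 -39 2 0 0 0 60; -22 -39 2 0 0 0 60; -22 -39 2 0 0 0 60; -22 -39 2 0 0 0 60; -22 -39 2 0 0 5.7 60"}}

```text
time: 1.15
ee_pos: [0.4617, -0.2529, 0.2068]
orientation: [-2.557, 1.825, -0.001]
force: [0.5, -1.0, 0.2]
gripper_width: 0.0601
```

```bash
python3 - <<'E'
from rig import bot
from h import *
print(goal(bot,[.474,-.231,.15],np.radians(-71)))
E
```

```text
(array([-16.7, -18.8,  56.8]), array([-0.02, -0.02, -0.04]), {'time': 1.15, 'qpos': array([-6.32484520e-01,  2.69112830e-01,  1.68847860e+00,  7.51955369e-05,
        1.18359863e+00,  6.07376694e-01]), 'joint_velocities': array([ 8.61343378e-01,  7.88246687e-02, -6.04956157e-02, -8.12707975e-04,
       -2.85612715e-02,  1.91745355e+00]), 'joint_efforts': array([ -5.17823517, -45.87869883, -24.20676649,   0.06855322,
         0.29151348,  -3.37018199]), 'ee_pos': array([ 0.46166855, -0.25291202,  0.20678627]), 'orientation': array([-2.55692273e+00,  1.82519709e+00, -6.33708746e-04]), 'force': array([ 0.45470329, -0.96354132,  0.17415619]), 'moment': array([-0.02199979, -0.00317669,  0.02673322]), 'gripper_width': 0.0600991944379915})
```

Request:
{"fn": "jog_arm", "kwargs": {"deltas": "-8 -9 2 0 0 0 60; 0 0 0 0 0 0 60; 0 0 0 0 0 0 60"}}

```text
time: 1.45
ee_pos: [0.4663, -0.2446, 0.2046]
orientation: [2.559, -1.821, -0.0]
force: [-0.1, 0.3, 0.6]
gripper_width: 0.0601
```

```bash
python3 - <<'E'
from rig import bot
from h import *
a=goal(bot,[.474,-.231,.15],np.radians(-71));print(a[:2],a[2]["ee_pos"],a[2]["joint_velocities"].round(3))
for n in("side","top"):
    c=bot.read_camera(n);cv2.imwrite(f"pics/{n}1.png",c["pixels"][:,:,::-1])
E
```

```text
(array([-10.4, -11.8,  54.6]), array([ 0.04, -0.02,  0.13])) [ 0.46627614 -0.24464349  0.20464505] [-0.025 -0.001 -0.005  0.     0.001  0.006]
```

View pics/side1.png

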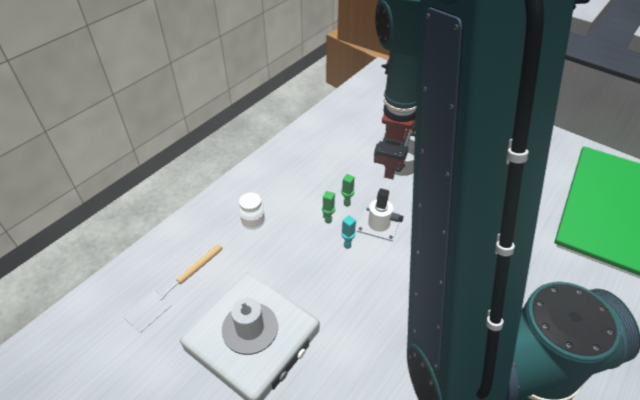

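```bash
python3 - <<'E'
from rig import bot
from h import *
S=bot.read_camera("side");p=bot.state()["ee_pos"];print(proj(S,p),proj(S,[.474,-.231,.128]))
im=cv2.imread("pics/side1.png");t=cv2.imread("pics/top1.png")
cv2.imwrite("pics/c1.png",np.hstack([cv2.resize(im[120:250,330:430],(400,520),interpolation=2),cv2.resize(t[180:310,300:400],(400,520),interpolation=2)]))
E
```

```text
[391.68209566 168.50221037] [382.68341613 192.24633813]
```

View pics/c1.png

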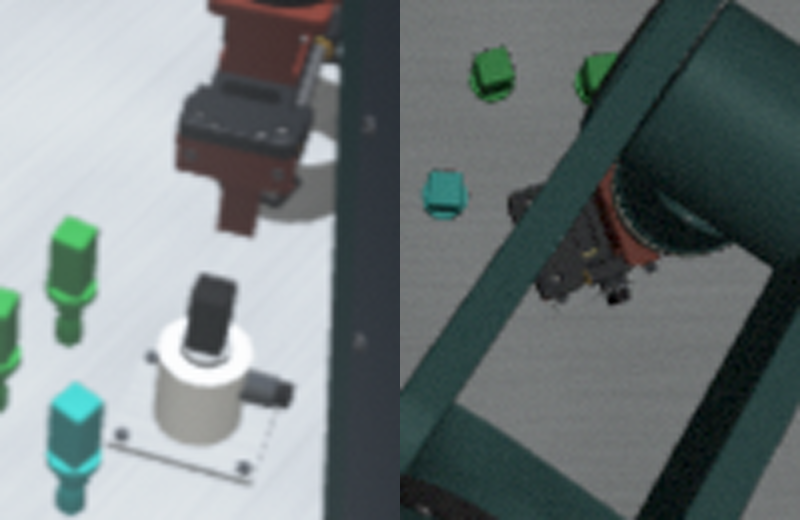

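The side picture shows the gripper (fingertip at ~(390,178)) behind and above the black grip top (~(383,192)), matching the projection. I'll align over the grip and start down.

Request:
{"fn": "jog_arm", "kwargs": {"deltas": "-10.4 -11.8 10 0 0 0 60; 0 0 22 0 0 0 60; 0 0 22 0 0 0 60; 0 0 0 0 0 0 60; 0 0 0 0 0 0 60"}}

```text
time: 2.1
ee_pos: [0.474, -0.2311, 0.1508]
orientation: [2.557, -1.825, -0.001]
force: [-0.7, -0.0, 0.5]
gripper_width: 0.06
```

```bash
python3 - <<'E'
from rig import bot
from h import *
a=goal(bot,[.474,-.231,.086],np.radians(-71));print(a[:2],a[2]["ee_pos"])
s=bot.read_camera("side")["pixels"][:,:,::-1]
cv2.imwrite("pics/c2.png",cv2.resize(s[120:250,330:430],(400,520),interpolation=2))
E
```

```text
(array([-0. , -0.1, 64.8]), array([ 0.03,  0.04, -0.03])) [ 0.47395379 -0.23109721  0.15076947]
```

View pics/c2.png

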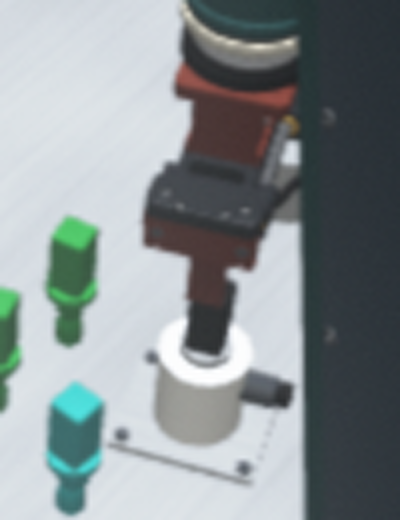

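The near finger (~(210,280) in the crop) stands squarely over the black grip, so I'll descend.

Request:
{"fn": "jog_arm", "kwargs": {"deltas": "0 0 15 0 0 0 60; 0 0 15 0 0 0 60; 0 0 15 0 0 0 60; 0 0 12 0 0 0 60; 0 0 7 0 0 0 60; 0 0 0 0 0 0 60; 0 0 0 0 0 0 60"}}

```text
time: 2.85
ee_pos: [0.4748, -0.2306, 0.0871]
orientation: [-2.558, 1.823, -0.001]
force: [0.6, 0.4, 0.1]
gripper_width: 0.0603
```

Request:
{"fn": "jog_arm", "kwargs": {"deltas": "0 0 0 0 0 0 15; 0 0 0 0 0 0 15; 0 0 0 0 0 0 15; 0 0 0 0 0 0 15; 0 0 0 0 0 0 15; 0 0 0 0 0 0 15"}}

```text
time: 3.45
ee_pos: [0.4745, -0.2303, 0.0868]
orientation: [-2.558, 1.823, 0.0]
force: [-1.9, 0.4, 1.2]
gripper_width: 0.0262
```

```bash
python3 - <<'E'
from rig import bot
from h import *
a=goal(bot,[.474,-.231,.086],np.radians(-71));print(a)
E
```

```text
(array([0.5, 0.7, 0.8]), array([-0.  ,  0.  ,  0.04]), {'time': 3.45, 'qpos': array([-5.82909169e-01,  4.22709395e-01,  1.81251545e+00,  1.13579304e-04,
        9.06377158e-01,  6.55462669e-01]), 'joint_velocities': array([ 0.0021868 , -0.00022066,  0.00152107,  0.00095352, -0.00148243,
       -0.00032939]), 'joint_efforts': array([-1.46405753e-01, -4.70154977e+01, -1.92430687e+01,  2.89211911e-02,
       -2.00059502e-01,  1.94011477e-02]), 'ee_pos': array([ 0.47446767, -0.23026364,  0.08677406]), 'orientation': array([-2.55822340e+00,  1.82333160e+00,  1.97640729e-05]), 'force': array([-1.87641036,  0.39429925,  1.21194709]), 'moment': array([0.06124008, 0.03422288, 0.01227343]), 'gripper_width': 0.026154292551193097})
```

The spindle is gripped at a width of 26.2 mm with low side force. I'll pull straight up.

Request:
{"fn": "jog_arm", "kwargs": {"deltas": "0 0 -2 0 0 0 10; 0 0 -2 0 0 0 10; 0 0 -2 0 0 0 10; 0 0 -2 0 0 0 10; 0 0 -3 0 0 0 10; 0 0 -3 0 0 0 10"}}

```text
time: 4.05
ee_pos: [0.4754, -0.2303, 0.1007]
orientation: [-2.557, 1.823, -0.002]
force: [5.6, 2.6, -10.4]
gripper_width: 0.0259
```

Request:
{"fn": "jog_arm", "kwargs": {"deltas": "0 0 -6 0 0 0 10; 0 0 -8 0 0 0 10; 0 0 -8 0 0 0 10; 0 0 -8 0 0 0 10; 0 0 -8 0 0 0 10; 0 0 -8 0 0 0 10; 0 0 0 0 0 0 10"}}

```text
time: 4.75
ee_pos: [0.4752, -0.2309, 0.1481]
orientation: [-2.558, 1.823, -0.004]
force: [0.3, -1.0, -1.6]
gripper_width: 0.0255
```

Request:
{"fn": "jog_arm", "kwargs": {"deltas": "0 0 -30 0 0 0 10; 0 0 -40 0 0 0 10; 0 0 -32 0 0 0 10; 0 0 0 0 0 0 10; 0 0 0 0 0 0 10"}}

```text
time: 5.25
ee_pos: [0.4744, -0.2303, 0.2485]
orientation: [2.558, -1.823, 0.001]
force: [0.0, 1.0, -3.9]
gripper_width: 0.0263
```

```bash
python3 - <<'E'
from rig import bot
from h import *
s=bot.state();print(s["ee_pos"],s["force"],s["qpos"],s["gripper_width"])
c=bot.read_camera("side");im=c["pixels"][:,:,::-1]
gp=s["ee_pos"]+[0,0,.019-.0028];print(proj(c,gp),proj(c,gp-[0,0,.033]),proj(c,gp-[0,0,.083]))
cv2.imwrite("pics/c3.png",cv2.resize(im[90:250,330:430],(375,600),interpolation=2))
a=goal(bot,[.4745+.0337,-.2303+.4611,.25],np.radians(-116));print(a[:2])
E
```

```text
[ 0.47436606 -0.23032772  0.24853189] [ 1.62279787e-03  9.86524052e-01 -3.85832318e+00] [-5.83023342e-01  2.29900030e-01  1.63126614e+00 -4.28035978e-05
  1.27983362e+00  6.55499398e-01] 0.026268527972057337
[387.93461465 151.80256411] [386.51552757 162.22622294] [384.47477785 177.2161972 ]
(array([-424.1, -183. ,   -2.2]), array([ 0.11,  0.06, 45.04]))
```

View pics/c3.png

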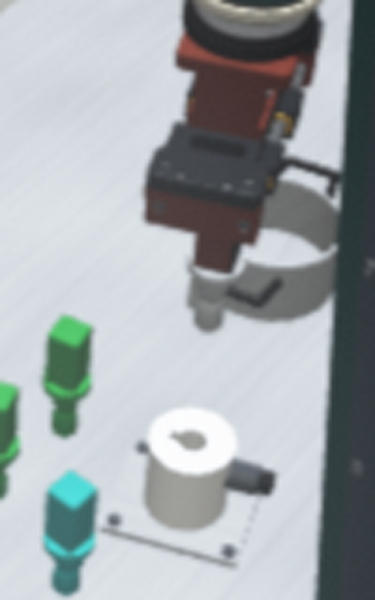

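```bash
python3 - <<'E'
from rig import bot
from h import *
S=bot.read_camera("side");k=10;h=.05
for P in(np.array([.4745,-.2315,.07]),np.array([.5079,.2285,.14])):
  g=cv2.cvtColor(rect(S,P,h,k),cv2.COLOR_BGR2GRAY)
  m=np.zeros_like(g);cv2.circle(m,(500,500),220,255,-1)
  thr,_=cv2.threshold(g[m>0].reshape(-1,1),0,255,cv2.THRESH_OTSU)
  b=((g<thr)&(m>0)).astype(np.uint8)
  dt=cv2.distanceTransform(b,cv2.DIST_L2,5);_,rr,_,bc=cv2.minMaxLoc(dt)
  ys,xs=np.nonzero(b);q=np.c_[xs,ys]-np.array(bc);rad=np.hypot(*q.T);sel=(rad>130)&(rad<165);v=q[sel].mean(0)
  print("bore",P[0]+h-bc[1]/1e4,P[1]+h-bc[0]/1e4,rr/k,"yaw",np.degrees(np.arctan2(-v[0],-v[1])),sel.sum())
E
```

```text
bore 0.47459999999999997 -0.2329 9.18759765625 yaw 17.511043958013865 1415
bore 0.5082000000000001 0.22860000000000003 10.6 yaw -26.9867886868395 3198
```

Request:
{"fn": "jog_arm", "kwargs": {"deltas": "-20 -8.6 0 0 0 0 10; -36 -15.5 0 0 0 0 10; -40 -17.3 0 0 0 0 10; -40 -17.3 0 0 0 0 10; -40 -17.3 0 0 0 0 10; -40 -17.3 0 0 0 0 10; -40 -17.3 0 0 0 0 10; -40 -17.3 0 0 0 0 10"}}

```text
time: 6.15
ee_pos: [0.4973, 0.0929, 0.2466]
orientation: [2.556, -1.822, -0.005]
force: [1.5, 0.0, -2.5]
gripper_width: 0.0255
```

Request:
{"fn": "jog_arm", "kwargs": {"deltas": "-40 -17.3 0 0 0 0 10; -36 -15.5 0 0 0 0 10; -30 -13 0 0 0 0 10; -15 -6.5 0 0 0 0 10; 0 0 0 0 0 7.5 10; 0 0 0 0 0 7.5 10; 0 0 0 0 0 7.5 10; 0 0 0 0 0 7.5 10"}}

```text
time: 6.95
ee_pos: [0.5078, 0.2217, 0.2469]
orientation: [1.99, -2.427, -0.001]
force: [0.0, -0.3, -3.3]
gripper_width: 0.026
```

Request:
{"fn": "jog_arm", "kwargs": {"deltas": "0 0 0 0 0 7.5 10; 0 0 0 0 0 7.5 10; 0 0 0 0 0 0 10; 0 0 0 0 0 0 10; 0 0 0 0 0 0 10"}}

```text
time: 7.45
ee_pos: [0.5084, 0.2223, 0.2481]
orientation: [1.668, -2.661, -0.0]
force: [-0.2, -0.5, -2.7]
gripper_width: 0.026
```

```bash
cat > look.py <<'E'
import sys
from rig import bot
from h import *
n=sys.argv[1];s=bot.state();print(s["time"],s["ee_pos"],s["force"].round(2),s["moment"].round(3),s["qpos"].round(3),s["gripper_width"])
a=goal(bot,[.508,.231,.21],np.radians(-116.3));print(a[:2])
ims=[]
for cn in("side","top"):
    c=bot.read_camera(cn);im=c["pixels"][:,:,::-1]
    u,v=proj(c,[.508,.231,.16]).astype(int)
    print(cn,u,v);ims.append(cv2.resize(im[max(0,v-50):v+50,max(0,u-50):u+50],(400,400),interpolation=2))
cv2.imwrite(f"pics/{n}.png",np.hstack(ims))
E
python3 look.py l1
```

```text
7.45 [0.50844738 0.22227843 0.24807446] [-0.19 -0.48 -2.67] [ 0.071 -0.011  0.001] [ 0.288  0.272  1.574 -0.     1.297  2.309] 0.02602429402417308
(array([-7.7,  4.2, 38.1]), array([ 0.05, -0.05,  0.47]))
side 243 305
top 186 221
```

View pics/l1.png

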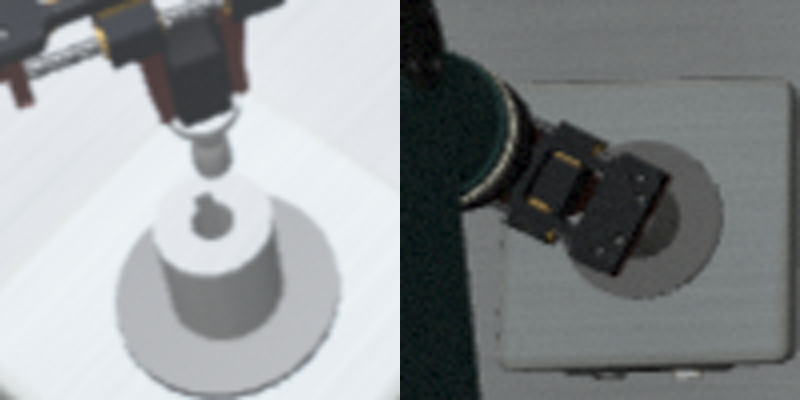

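The spindle hangs over the hub (side crop tip ~(211,170), bore ~(212,220)). I'll centre it and come down to just above the mouth.

Request:
{"fn": "jog_arm", "kwargs": {"deltas": "-7.7 4.2 8 0 0 0.3 10; 0 0 14 0 0 0 10; 0 0 13 0 0 0 10; 0 0 0 0 0 0 10; 0 0 0 0 0 0 10"}}

```text
time: 8.05
ee_pos: [0.508, 0.2315, 0.2132]
orientation: [1.658, -2.667, -0.001]
force: [0.2, -0.1, -2.6]
gripper_width: 0.026
```

```bash
python3 look.py l2; python3 - <<'E'
from rig import bot
from h import *
c=bot.read_camera("side");p=bot.state()["ee_pos"]
print(proj(c,p+[0,0,.0162-.083]),proj(c,p+[0,0,.0162-.033]))
im=c["pixels"][:,:,::-1];cv2.imwrite("pics/l2b.png",cv2.resize(im[255:355,200:300],(600,600),interpolation=2))
E
```

```text
8.05 [0.50797861 0.23150681 0.21317241] [ 0.21 -0.14 -2.62] [ 0.109 -0.003  0.006] [0.304 0.309 1.612 0.    1.222 2.333] 0.02596944320402868
(array([ 0.4, -0.2,  3.2]), array([ 0.06, -0.04,  0.05]))
side 243 305
top 186 221
[243.92816117 308.78289017] [240.98952212 295.53606203]
```

View pics/l2b.png

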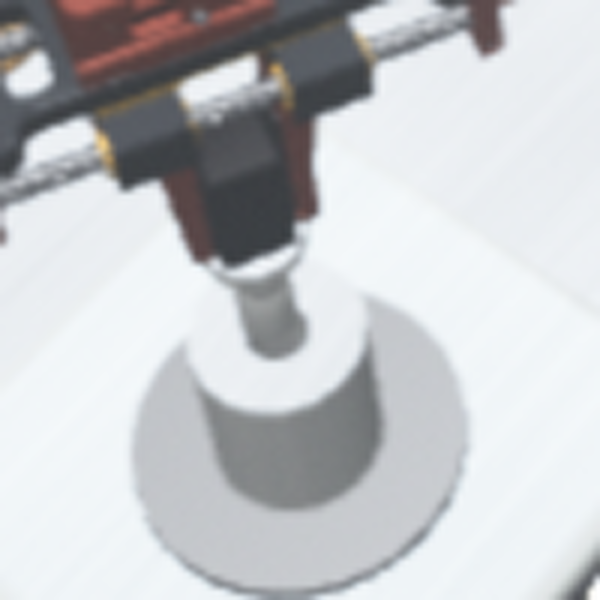

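The shaft tip (crop ~(271,345)) lies over the bore, whose right rim is at ~(308,335). I'll lower it gently.

Request:
{"fn": "jog_arm", "kwargs": {"deltas": "0 0 4 0 0 0 10; 0 0 4 0 0 0 10; 0 0 3 0 0 0 10; 0 0 0 0 0 0 10"}}

```text
time: 8.6
ee_pos: [0.5079, 0.2313, 0.2021]
orientation: [1.658, -2.667, -0.001]
force: [-0.6, 1.7, -2.5]
gripper_width: 0.0257
```

Request:
{"fn": "jog_arm", "kwargs": {"deltas": "0 0 3 0 0 0 10; 0 0 3 0 0 0 10; 0 0 0 0 0 0 10"}}

```text
time: 8.9
ee_pos: [0.508, 0.2313, 0.1962]
orientation: [1.658, -2.667, -0.001]
force: [-0.8, 0.3, -3.1]
gripper_width: 0.026
```

In the bore with no side load. Next is the key entry, at about TCP z 0.193.

Request:
{"fn": "jog_arm", "kwargs": {"deltas": "0 0 2 0 0 0 10; 0 0 2 0 0 0 10; 0 0 2 0 0 0 10; 0 0 2 0 0 0 10; 0 0 0 0 0 0 10"}}

```text
time: 9.4
ee_pos: [0.5082, 0.2314, 0.1883]
orientation: [1.659, -2.668, -0.001]
force: [-0.6, -0.5, -2.6]
gripper_width: 0.0259
```

```bash
python3 look.py l3
```

```text
9.4 [0.50816095 0.23144657 0.18833918] [-0.56 -0.48 -2.64] [ 0.055  0.017 -0.022] [0.304 0.334 1.643 0.    1.166 2.333] 0.025931964528854982
(array([  0.5,  -0. , -21.7]), array([ 0.03, -0.01,  0.04]))
side 243 305
top 186 221
```

View pics/l3.png

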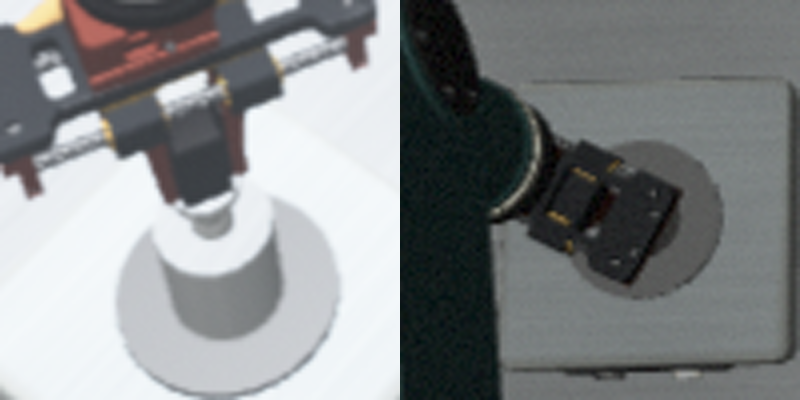

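The shaft is in the bore and the key is about 4.7 mm past the face with no axial load, so it has entered the keyway. I'll carry on to the spring.

Request:
{"fn": "jog_arm", "kwargs": {"deltas": "0 0 4 0 0 0 10; 0 0 4 0 0 0 10; 0 0 4 0 0 0 10; 0 0 4 0 0 0 10; 0 0 4 0 0 0 10; 0 0 0 0 0 0 10"}}

```text
time: 10.1
ee_pos: [0.508, 0.2314, 0.1679]
orientation: [1.658, -2.667, -0.001]
force: [-1.0, 0.3, -2.8]
gripper_width: 0.0255
```

Request:
{"fn": "jog_arm", "kwargs": {"deltas": "0 0 2 0 0 0 10; 0 0 2 0 0 0 10; 0 0 2 0 0 0 10; 0 0 0 0 0 0 10"}}

```text
time: 10.5
ee_pos: [0.5084, 0.2314, 0.1629]
orientation: [-1.659, 2.668, -0.0]
force: [-1.6, -2.7, 2.8]
gripper_width: 0.0258
```

Request:
{"fn": "jog_arm", "kwargs": {"deltas": "0 0 2 0 0 0 10; 0 0 2 0 0 0 10; 0 0 0 0 0 0 10"}}

```text
time: 10.8
ee_pos: [0.5084, 0.2314, 0.1589]
orientation: [-1.659, 2.668, -0.0]
force: [-1.7, -1.2, 4.8]
gripper_width: 0.0259
```

Request:
{"fn": "jog_arm", "kwargs": {"deltas": "0 0 1 0 0 0 10; 0 0 1 0 0 0 10; 0 0 0 0 0 0 10"}}

```text
time: 11.1
ee_pos: [0.5084, 0.2314, 0.1571]
orientation: [-1.659, 2.668, -0.0]
force: [-1.1, -2.6, 6.3]
gripper_width: 0.0256
```

Request:
{"fn": "jog_arm", "kwargs": {"deltas": "0 0 1 0 0 0 10; 0 0 0 0 0 0 10; 0 0 0 0 0 0 10"}}

```text
time: 11.4
ee_pos: [0.5085, 0.2314, 0.1569]
orientation: [-1.659, 2.667, -0.0]
force: [-4.5, -3.3, 11.8]
gripper_width: 0.0258
```

Motion stopped at 0.1569 (home was predicted at 0.1568) and the force rose, so the collar is seating. I'll add a small preload and check.

Request:
{"fn": "jog_arm", "kwargs": {"deltas": "0 0 1 0 0 0 10; 0 0 0 0 0 0 10; 0 0 0 0 0 0 10; 0 0 0 0 0 0 10"}}

```text
time: 11.8
ee_pos: [0.5085, 0.2314, 0.1568]
orientation: [-1.658, 2.667, -0.001]
force: [-6.6, -2.5, 19.6]
gripper_width: 0.0259
```

```bash
python3 look.py l4; python3 - <<'E'
from rig import bot
from h import *
c=bot.read_camera("side");p=np.array([.508,.229,.14])
print([(proj(c,p+[0,0,z])-[200,255])*6 for z in(0,.008,.058)])
im=c["pixels"][:,:,::-1];cv2.imwrite("pics/l4b.png",cv2.resize(im[255:355,200:300],(600,600),interpolation=2))
cv2.imwrite("pics/l4c.png",im)
E
```

```text
11.8 [0.50848373 0.23138915 0.15681786] [-6.63 -2.54 19.59] [-0.6    1.54   0.015] [ 0.303  0.368  1.679 -0.     1.094  2.333] 0.025898590169047338
(array([  0.5,   0.2, -53.2]), array([-0.05,  0.04,  0.05]))
side 243 305
top 186 221
[array([273.26191957, 330.0133685 ]), array([270.6053436, 317.821482 ]), array([253.2574981 , 238.20660727])]
```

View pics/l4b.png

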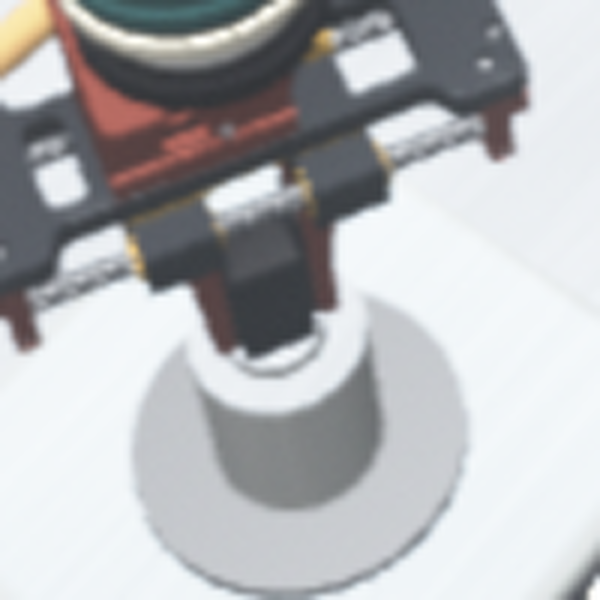

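View pics/l4c.png

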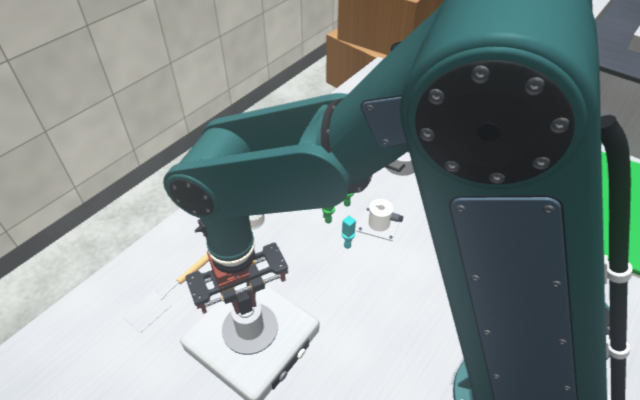

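The collar rests on the hub face with no visible gap (collar front edge ~(280,375) in the crop), and the jar, pot and spatula look untouched. One short hold to check it is steady, then I'll hand in.

Request:
{"fn": "jog_arm", "kwargs": {"deltas": "0 0 0 0 0 0 10; 0 0 0 0 0 0 10; 0 0 0 0 0 0 10; 0 0 0 0 0 0 10; 0 0 0 0 0 0 10"}}

```text
time: 12.45
ee_pos: [0.5085, 0.2314, 0.1568]
orientation: [-1.658, 2.667, -0.001]
force: [-6.0, -3.1, 20.7]
gripper_width: 0.0258
```

```bash
python3 -c "
from rig import bot
s=bot.state();print(s['ee_pos'],s['force'],s['gripper_width'])
print(bot.close_job())"
```

```text
[0.50851705 0.23141506 0.15684988] [-6.04321919 -3.06487927 20.74128329] 0.02580359455034514
the job is handed in; nothing more can be done
None
```

I pulled the black spindle straight up out of its socket, turned it about 45° so its key entered the hub's keyway, and pushed it home against the spring. I handed the job in at about 12.5 s, still gripping and pressing.

**Last checks:**
- **Height:** the TCP stopped at z = 0.1568 m, which is exactly the height predicted for the collar on the hub. It did not drop further when I pressed harder.
- **Force:** the steady upward force was about 20 N, more than the spring's 11 N, so the collar is carrying load.
- **Grip:** the fingers stayed at 25.8 mm.
- **Picture:** the side view shows the collar on the hub face with no visible gap.

**What disagreed or is uncertain:**
- **Camera disagreement:** the two cameras differed by 2–3 mm in absolute y. They agreed to under 1 mm on the socket-to-hub distance, so I steered by that.
- **Side load:** about 7 N remains at the seat.
- **Ejector:** I could not read its travel directly; full travel is inferred from the height and the force.
- **Jar, pot and spatula:** the arm hid much of the jar and pot in the last picture. What was visible looked unmoved, and the arm's path did not come near them.

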